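# Set the photo turntable to its long scale line

### The job

With a fingertip, gently push the photo turntable's platter round, either way, until the white index line on the platter lines up with the one long, broad line of the scale on the base, and leave it there. Do not touch the model car standing on the platter: it rides along and must not be lifted or moved off its spot. Do not pinch or press hard on the turntable, and leave the other things on the desk where they are.

Things in the scene. Friction and masses are not known exactly. Their poses are not given: they have to be found in the camera images.
- base: Round white base of the turntable, fixed to the desk, 310 mm in diameter, 22 mm high; origin at the centre of its underside, which is on the turning axis (z up). Its upper face carries black scale lines every 15 degrees round the platter, all short (10 mm long, 3 mm wide) but one: the long one (30 mm long, 7 mm wide) is the target and lies along the base's +x axis.
- platter: Black round platter, 238 mm in diameter, its flat top 28 mm above the desk. It turns without end stops about the vertical through its centre (origin: 12 mm above the desk; z up), stiffly enough to stay where it is left: about 1.6 N of sideways push on a tab keeps it turning. Keep contact forces under 18 N (a pinch exceeds that). The white index line lies along its +x axis. Two finger tabs stand along its +y and -y axes.
- index (a point): Point at the outer end of the platter's white index line (40 mm long, 7 mm wide, the only line on the platter), 120 mm from the turning axis, at the height of the platter top.
- target (a point): Point at the inner end of the base's long scale line, 120 mm from the turning axis, 28 mm above the desk; it coincides with the index point when the lines are aligned. It does not move.
- tab_a (a point): Middle of the top edge of the first finger tab, 99 mm from the turning axis, 90 degrees counter-clockwise of the index line. Each tab is an upright aluminium plate standing on the platter: 8 mm thick along the turning direction, 26 mm long radially (86 to 112 mm from the axis), 23 mm high (top 51 mm above the desk); to be pushed on either flat side.
- tab_b (a point): The same for the second, identical tab, opposite the first: 90 degrees clockwise of the index line.
- car: White die-cast model car, loose, standing on the platter within about 10 mm of the turning axis: 106 mm long (its x axis, nose to +x), 43 mm wide, 32 mm high, 0.1 to 0.2 kg; origin at the centre of its underside. It stays clear of the ring where the tabs run (more than 75 mm from the axis).
- spare_car: Bystander: grey model car of the same size standing on the desk; origin at the centre of its underside.
- bottle: Bystander: clear bottle, 66 mm in diameter, 190 mm high; origin at the centre of its underside.
- watch_carton: Bystander: white carton 100 x 100 mm, 68 mm high; origin at the centre of its underside.
- tower: Bystander: dark metal lattice tower statuette, base 60 x 60 mm, 158 mm high; origin at the centre of its underside.
Not all that is in view belongs to the job. What is shaped like the car but purple or yellow is not meant.

How it is judged (in metres and radians):
At the end, for the whole second after the job is handed in: The index point is within 4 mm (2 degrees) of the target point and the platter is still; the car stands upright on the platter within 25 mm of the turning axis; the other things are within 10 mm of where they stood (horizontal distance between index and target below 0.004 m and angular speed of platter below 0.03 rad/s and horizontal distance between car and platter below 0.025 m and z of car in the frame of platter between 0.012 and 0.02 m and angle between car's own z axis and vertical below 0.1 rad and distance of each of spare_car, bottle, watch_carton, tower from where it was at the start of the episode below 0.01 m); the robot touches nothing.
It fails at once if the model car is touched (contact force between any of the fingers, the arm and car above 0.3 N).
It fails at once if the model car is lifted, tipped or shifted off the middle of the platter (z of car in the frame of platter above 0.024 m or angle between car's own z axis and vertical above 0.2 rad or horizontal distance between car and platter above 0.025 m).
It fails at once if the turntable is pinched or pressed hard (more than 18 N on the platter or its base) (contact force between any of the fingers, the arm and platter above 18 N or contact force between any of the arm, the fingers and base above 18 N).
It fails at once if another thing on the desk is moved by more than 10 mm (distance of any of spare_car, bottle, watch_carton, tower from where it was at the start of the episode above 0.01 m).
It also fails if it takes over 64 s, if anything falls off the work surface, if the arm or the gripper's body presses on something with over 40 N, if the wrist force passes 120 N, or if a joint passes its speed limit or range.

### The arm

A 6-joint arm with a two-finger parallel gripper is mounted at the origin on the work surface. World frame = base frame: x ahead of the robot, y to its left, z up, the work surface at z = 0. Lengths are in mm, angles in rad, forces in N, time in s.
With the tool pointing down it reaches from about 325 to 900 mm from the base axis. Payload 6.1 kg.
Tool frame: the origin (TCP) lies midway between the tips of the shut fingers; the grasp point (between the pads) lies 19 mm behind it; z points along the fingers, y is the direction in which the jaws open and shut (so a half turn about z gives the same grasp; the last joint's range is limited). The gripper opens to 85 mm and grips with 20 to 120 N. Pads are 22 mm wide; open, the fingers measure 114 mm over their backs; the gripper's body (76 mm by 85 mm) begins 54 mm behind the grasp point. The pads swing forward as they close: fully open they stand 13 mm farther back than shut.
Start: joints at [-1.252, 0.22, 1.526, -0, 1.395, -0.126], TCP at [268.915, -564.181, 231.3] pointing down, gripper open.
Joint ranges: [-2.98, 2.98], [-0.91, 2.08], [0.09, 2.57], [-1.24, 4.39], [0.2, 2.65], [-2.68, 2.68]. Speed limits (rad/s): [2.57, 2.57, 3.01, 3.14, 3.14, 3.14].

### API

Orientations are given as a 3x3 rotation matrix whose columns are the frame's x, y, z axes.
In Python, from workcell import get_obs, get_image, finish_job, find_in, tip_of gives the robot as it stands. The module is installed in compiled form; this text tells all that it offers.
- The arm moves only by the tool apply_moves, never from a script. Its argument "commands" is one flat list of numbers, 7 for each row, row after row: the turn, a rotation vector about the tool's x, y, z in degrees, then the shift along the tool's x, y, z in m, then the opening in per cent of the stroke, from 0 (shut) to 100 (fully open). In form: [ax, ay, az, tx, ty, tz, claw, ax, ay, az, tx, ty, tz, claw, ...]. A call has 1 to 10 rows; each row shifts and turns the commanded pose from where the row before left it, along the tool's axes as they then stand; what a row does not reach is not made up. A row lasts 1/8 s, in which the tool goes at most 62.5 mm and 10.7 degrees, less where a joint would pass 70% of its speed; a pose out of reach is approached as far as the arm can. A call with a gripper value outside its range is refused whole. The fingers move at their own pace and stop on an object; "newtons" is the grip in N (left out, the last holds). Time passes only in rows, so rows that do not move let the fingers close. It gives the time, the measured TCP pose, the force and the opening at its end, in the units of the state.
- get_obs(): the state, without advancing time (a new reading comes with each control period).
- get_image(name): name is "scene" or "top" or "wrist"; returns a dict with "img" (480x640x3 uint8, red, green, blue), "fx", "fy", "cx", "cy" (pixels), "R" (3x3) and "t" (3): a world point X has camera coordinates R X + t. Camera axes: x right, y down, z forward; pixel columns grow to the right and rows downward; lengths in mm; the calibration is good to about 2 mm. A picture is of the moment at which its call begins. There is no depth.
- finish_job(): hands the job in, once; it reports no verdict.
Trained networks look in the newest picture that a camera, given by its name, has taken for a name from the list of things; names that differ only in an ending like _2 or _b are one class to them, and where a whole thing is asked for, a point or a joint stands for the part that bears it (a point fixed in the world has none). Each returns a list of dicts, best first, with "score" (0 to 1); they miss things now and then, are a little off and sometimes report something else, mostly with a low value. They report only what shows in the picture. A call takes as long as a camera call. They do not tell look-alikes from the thing itself.
- find_in(camera, name): "xyz" ([x, y, z] in mm, in world coordinates, good to about 4 mm: the middle of the surface that is visible of it).
- tip_of(camera, name): "xyz" ([x, y, z] in mm, in world coordinates, good to about 4 mm: a listed point, or the origin of a listed thing).
The state is a dict: "clock": time; "joint_pos": joint angles; "qvel": joint speeds; "tau": joint torques, N m; "tool_pos": TCP position; "orientation": TCP orientation; "contact_force": force on the tool from outside, world axes, zero at the start; "moment": the same for the moment, N m; "gripper_width": finger opening in mm.
Only numpy, scipy, OpenCV 4.12 (cv2) and the standard library are available. Lean on these libraries where they do the work, as an engineer would, in place of code of your own. Each camera call takes 0.05 s, during which the arm holds its last target. There are 200 camera calls.

## Working session

There is one attempt and no reset: what is moved stays moved. The work goes in short steps, Python scripts to look and compute and a tool call to move; the robot and the scene stay as the last step left them, time stands still between calls to the robot, and variables do not carry over. Pictures are saved under pics/ and viewed, about 8 in all and at most 12, crops included, and the job is handed in when it is done.

Besides the shell and the picture viewer there is one more tool, called after "Call:" as name(argument=value, ...) on one line, values as JSON. apply_moves: Moves the arm, as the interface text tells. Its arguments: {"type":"object","properties":{"commands":{"type":"array"},"newtons":{"type":"number"}},"required":["commands"]}

```bash
mkdir -p pics; python3 - <<'E'
from workcell import *
import cv2,numpy as np
o=get_obs();print(o['tool_pos'],np.round(o['orientation'],3).tolist(),o['gripper_width'],o['clock'])
ims=[]
for c in ('scene','top'):
    d=get_image(c);cv2.imwrite(f'pics/{c}0.png',d['img'][:,:,::-1])
    print(c,d['fx'],d['cx'],d['cy'],np.round(d['R'],3).tolist(),np.round(d['t'],1))
    for n in ('index','target','tab_a','tab_b','base','platter','car','spare_car','bottle','watch_carton','tower'):
        print(c,n,[(np.round(r['xyz']).tolist(),round(r['score'],2)) for r in tip_of(c,n)][:3])
E
```

```text
[ 268.72490647 -563.5940388   230.17068696] [[0.903, 0.43, -0.001], [0.43, -0.903, 0.002], [0.0, -0.002, -1.0]] 85.31706997621237 0.0
scene 569.7651031517526 317.35154243596253 238.45056809160224 [[-0.486, 0.874, -0.012], [0.531, 0.284, -0.798], [-0.694, -0.394, -0.602]] [ 278.1 -237.2 1633.2]
scene index [([445.0, 22.0, 26.0], 0.56)]
scene target [([583.0, -4.0, 32.0], 0.7)]
scene tab_a [([459.0, 179.0, 54.0], 0.7), ([603.0, 32.0, 47.0], 0.62)]
scene tab_b [([459.0, 179.0, 54.0], 0.7), ([603.0, 32.0, 47.0], 0.62)]
scene base [([534.0, 105.0, -2.0], 0.92)]
scene platter [([530.0, 106.0, 16.0], 0.89)]
scene car [([624.0, -195.0, 1.0], 0.75), ([411.0, -212.0, 1.0], 0.69), ([536.0, 101.0, 30.0], 0.6)]
scene spare_car [([426.0, -383.0, 2.0], 0.91)]
scene bottle []
scene watch_carton [([408.0, 358.0, -2.0], 0.68)]
scene tower [([651.0, 350.0, 2.0], 0.66)]
top 583.2219133869949 320.6588223049779 233.78190217247231 [[0.005, -1.0, 0.009], [-0.986, -0.006, -0.165], [0.165, -0.008, -0.986]] [-1.0000e+00  5.6840e+02  1.1048e+03]
top index [([440.0, 23.0, 28.0], 0.95)]
top target [([586.0, 1.0, 30.0], 0.92)]
top tab_a [([464.0, 176.0, 52.0], 0.98), ([600.0, 31.0, 51.0], 0.63)]
top tab_b [([464.0, 176.0, 52.0], 0.98), ([600.0, 31.0, 51.0], 0.63)]
top base [([530.0, 105.0, 2.0], 0.78)]
top platter [([532.0, 105.0, 13.0], 0.77)]
top car [([411.0, -213.0, 1.0], 0.86), ([627.0, -194.0, 0.0], 0.8), ([535.0, 104.0, 26.0], 0.72)]
top spare_car [([425.0, -386.0, 2.0], 0.7)]
top bottle [([659.0, -354.0, -3.0], 0.87)]
top watch_carton [([411.0, 358.0, 0.0], 0.98)]
top tower [([642.0, 351.0, 3.0], 0.82)]
```

View pics/top0.png

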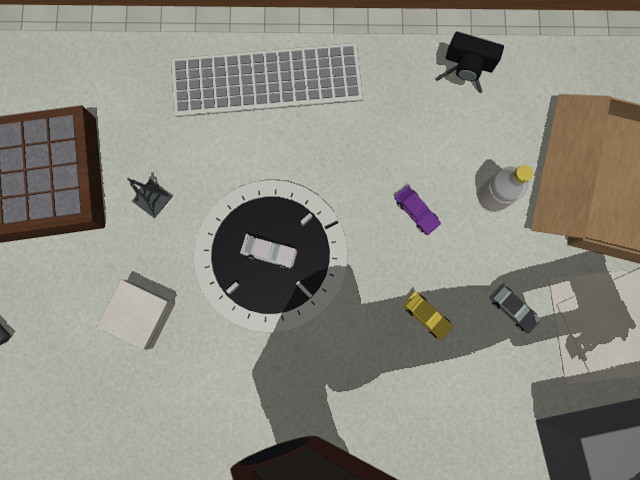

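View pics/scene0.png

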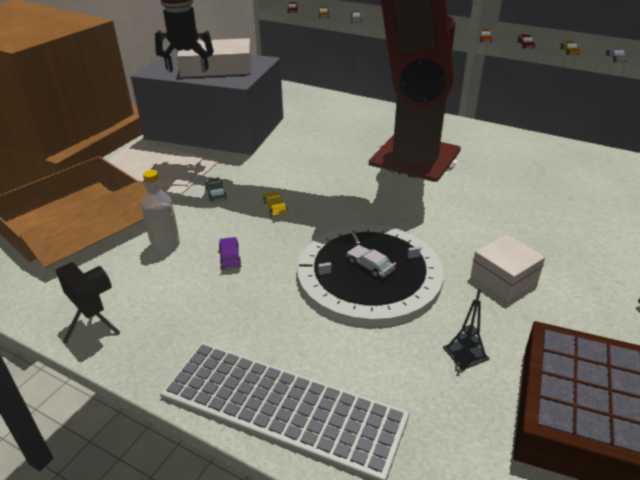

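The index is at about -138° and the target at about -62.6° about the axis (532,105), so the platter needs roughly +76° counter-clockwise. I'll push tab_b, at about 132°, from its clockwise side with shut fingers.

Call:
apply_moves(commands=[0, 0, 0, 0.0378, -0.0421, 0, 0, 0, 0, 0, 0.0378, -0.0421, 0, 0, 0, 0, 0, 0.0378, -0.0421, 0, 0, 0, 0, 0, 0.0378, -0.0421, 0, 0, 0, 0, 0, 0.0378, -0.0421, 0, 0, 0, 0, 0, 0.0378, -0.0421, 0, 0, 0, 0, 0, 0.0378, -0.0421, 0, 0, 0, 0, 0, 0.0378, -0.0421, 0, 0, 0, 0, 0, 0.0378, -0.0421, 0, 0, 0, 0, 0, 0.0378, -0.0421, 0, 0])

```text
clock: 2.45
tool_pos: [429.4, -19.7, 231.8]
orientation: [[0.903, 0.43, 0.001], [0.43, -0.903, -0.0], [0.001, 0.001, -1.0]]
contact_force: [1.7, -0.3, -1.1]
gripper_width: -0.0
```

Call:
apply_moves(commands=[0, 0, 0, 0.0378, -0.0421, 0.015, 0, 0, 0, 0, 0.0378, -0.0421, 0.015, 0, 0, 0, 0, 0.0378, -0.0421, 0.015, 0, 0, 0, 0, 0.0378, -0.0421, 0.015, 0, 0, 0, 2.5, 0, 0, 0.02, 0, 0, 0, 0, 0, 0, 0.02, 0, 0, 0, 0, 0, 0, 0, 0, 0, 0, 0, 0, 0, 0, 0])

```text
clock: 3.45
tool_pos: [493.5, 195.5, 132.2]
orientation: [[0.921, 0.39, 0.001], [0.39, -0.921, 0.0], [0.001, 0.0, -1.0]]
contact_force: [0.5, 0.0, -0.2]
gripper_width: 0.0
```

```bash
cat > m.py <<'E'
from workcell import *
import cv2,numpy as np
def look(c,k):
    d=get_image(c);cv2.imwrite(f'pics/{c}{k}.png',d['img'][:,:,::-1])
    o=get_obs();R=o['orientation'];print(c,np.round(o['tool_pos'],1),'yaw',np.degrees(np.arctan2(R[1,0],R[0,0])).round(1),'F',np.round(o['contact_force'],1),o['clock'])
    for n in ('index','target','tab_a','platter'):
        print(n,[(np.round(r['xyz'],1).tolist(),round(r['score'],2)) for r in tip_of(c,n)][:3])
    return d
E
python3 - <<'E'
from m import *
look('wrist',1);look('top',1)
E
```

```text
wrist [493.8 195.6 132.5] yaw 23.0 F [ 0.7 -0.3  0.7] 3.5
index [([445.9, 20.7, 24.9], 0.93)]
target [([587.0, -2.6, 29.3], 0.59), ([411.8, 362.1, -0.3], 0.2)]
tab_a [([598.1, 28.7, 51.1], 0.8), ([464.6, 170.5, 54.5], 0.8)]
platter [([600.7, 33.2, 48.4], 0.63)]
top [493.5 195.5 132.1] yaw 23.0 F [ 0.6 -0.2 -0.2] 3.75
index [([439.8, 21.1, 26.9], 0.63)]
target [([584.7, -0.2, 29.2], 0.93)]
tab_a [([596.3, 31.1, 51.9], 0.74), ([465.7, 173.4, 49.4], 0.67), ([425.2, -386.8, 2.5], 0.59)]
platter [([535.2, 107.0, 11.8], 0.82), ([464.6, 176.4, 49.5], 0.44)]
```

View pics/wrist1.png

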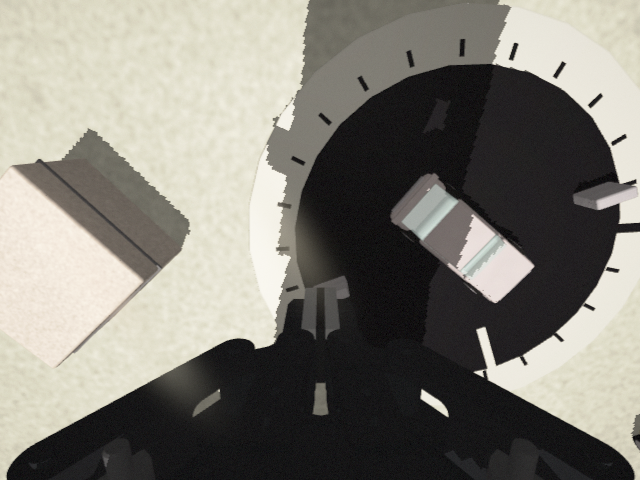

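```bash
python3 - <<'E'
from m import *
d=get_image('wrist')
def p(X):
    c=d['R']@np.array(X)+d['t'];return np.round([d['fx']*c[0]/c[2]+d['cx'],d['fy']*c[1]/c[2]+d['cy']])
print('cam',-d['R'].T@d['t'])
for n,X in dict(tcp=(493.5,195.5,132),tcplow=(493.5,195.5,40),tabb=(464.6,176,51),inn=(473.5,166.5,51),out=(455.8,185.6,51),taba=(597.5,30.5,51),axis=(532,103.5,28),axis2=(532,105,28)).items(): print(n,p(X))
E
```

```text
cam [561.67632797 225.65308347 272.33617566]
tcp [323. 308.]
tcplow [322. 245.]
tabb [332. 297.]
inn [350. 291.]
out [314. 303.]
taba [623. 204.]
axis [459. 241.]
axis2 [457. 240.]
```

Call:
apply_moves(commands=[0, 0, 0, 0, 0, 0.02, 0, 0, 0, 0, 0, 0, 0.02, 0, 0, 0, 0, 0, 0, 0.02, 0, 0, 0, 0, 0, 0, 0.01, 0, 0, 0, 0, 0, 0, 0.01, 0, 0, 0, 0, 0, 0, 0.008, 0, 0, 0, 0, 0, 0, 0.006, 0, 0, 0, 0, 0, 0, 0, 0])

```text
clock: 5.0
tool_pos: [492.8, 195.5, 37.0]
orientation: [[0.921, 0.391, -0.001], [0.391, -0.921, -0.0], [-0.001, -0.0, -1.0]]
contact_force: [0.6, 0.3, 0.8]
gripper_width: -0.2
```

Call:
apply_moves(commands=[0, 0, -3, -0.00518, 0.00014, 0, 0, 0, 0, -3, -0.00518, 0.00014, 0, 0, 0, 0, -3, -0.00518, 0.00014, 0, 0, 0, 0, -3, -0.00518, 0.00014, 0, 0, 0, 0, -3, -0.00518, 0.00014, 0, 0, 0, 0, -3, -0.00518, 0.00014, 0, 0, 0, 0, -3, -0.00518, 0.00014, 0, 0, 0, 0, 0, 0, 0, 0, 0])

```text
clock: 6.0
tool_pos: [463.3, 175.7, 37.8]
orientation: [[0.72, 0.694, 0.001], [0.694, -0.72, 0.0], [0.001, 0.001, -1.0]]
contact_force: [0.5, 0.1, 0.5]
gripper_width: -0.1
```

```bash
python3 - <<'E'
from m import *
look('top',2)
d=cv2.imread('pics/top2.png')[150:350,170:370];cv2.imwrite('pics/top2c.png',cv2.resize(d,None,fx=3,fy=3,interpolation=cv2.INTER_CUBIC))
E
```

```text
top [463.3 175.7  37.8] yaw 43.9 F [0.2 0.1 0.9] 6.05
index [([459.0, 9.7, 24.7], 0.83), ([531.7, 103.2, -0.8], 0.64)]
target [([587.0, 0.1, 30.8], 0.65)]
tab_a [([453.5, 164.8, 52.1], 0.91), ([610.0, 40.7, 48.4], 0.77)]
platter [([533.6, 102.8, 14.9], 0.56)]
```

View pics/top2c.png

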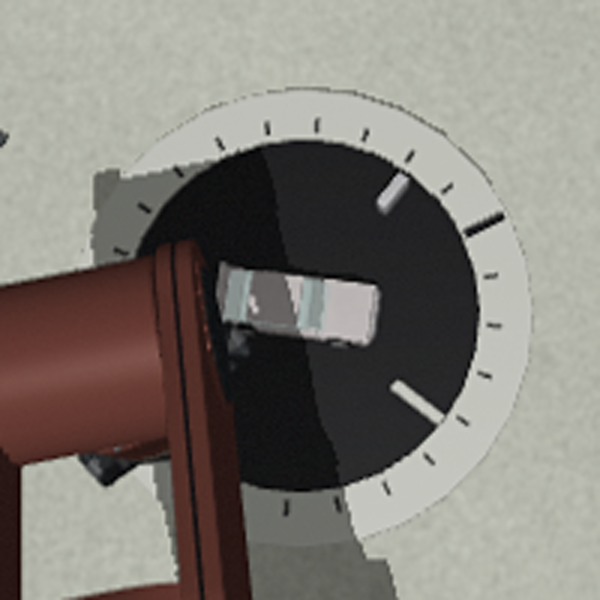

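The push works: the index has moved to about -128° and the car is riding along, with about 65° left to go.

Call:
apply_moves(commands=[0, 0, -3, -0.00518, 0.00014, 0, 0, 0, 0, -3, -0.00518, 0.00014, 0, 0, 0, 0, -3, -0.00518, 0.00014, 0, 0, 0, 0, -3, -0.00518, 0.00014, 0, 0, 0, 0, -3, -0.00518, 0.00014, 0, 0, 0, 0, -3, -0.00518, 0.00014, 0, 0, 0, 0, -3, -0.00518, 0.00014, 0, 0, 0, 0, -3, -0.00518, 0.00014, 0, 0, 0, 0, -3, -0.00518, 0.00014, 0, 0, 0, 0, -3, -0.00518, 0.00014, 0, 0])

```text
clock: 7.5
tool_pos: [436.5, 132.0, 37.4]
orientation: [[0.275, 0.962, -0.0], [0.962, -0.275, 0.001], [0.001, -0.0, -1.0]]
contact_force: [-1.0, 1.8, 0.5]
gripper_width: 0.5
```

Call:
apply_moves(commands=[0, 0, -3, -0.00518, 0.00014, 0, 0, 0, 0, -3, -0.00518, 0.00014, 0, 0, 0, 0, -3, -0.00518, 0.00014, 0, 0, 0, 0, -3, -0.00518, 0.00014, 0, 0, 0, 0, -3, -0.00518, 0.00014, 0, 0, 0, 0, -3, -0.00518, 0.00014, 0, 0, 0, 0, -3, -0.00518, 0.00014, 0, 0, 0, 0, -3, -0.00518, 0.00014, 0, 0, 0, 0, 0, 0, 0, 0, 0])

```text
clock: 8.62
tool_pos: [433.8, 90.5, 37.3]
orientation: [[-0.138, 0.99, 0.0], [0.99, 0.138, -0.0], [-0.0, 0.0, -1.0]]
contact_force: [0.6, -0.2, -0.4]
gripper_width: -0.0
```

```bash
python3 - <<'E'
from m import *
look('wrist',3)
look('top',3)
d=cv2.imread('pics/top3.png')[150:350,170:370];cv2.imwrite('pics/top3c.png',cv2.resize(d,None,fx=3,fy=3,interpolation=cv2.INTER_CUBIC))
E
```

```text
wrist [433.9  90.6  37.4] yaw 97.9 F [-0.1 -0.4 -0.2] 8.675
index []
target []
tab_a []
platter []
top [433.8  90.8  37.3] yaw 98.0 F [ 0.5 -0.8 -1. ] 8.925
index [([563.0, -8.8, 23.5], 0.95)]
target [([585.2, -1.7, 28.5], 0.78), ([532.5, 105.7, 29.8], 0.18)]
tab_a [([624.8, 131.4, 51.2], 0.83)]
platter [([564.1, -8.6, 27.7], 0.65), ([409.1, 356.1, 3.8], 0.38)]
```

View pics/top3c.png

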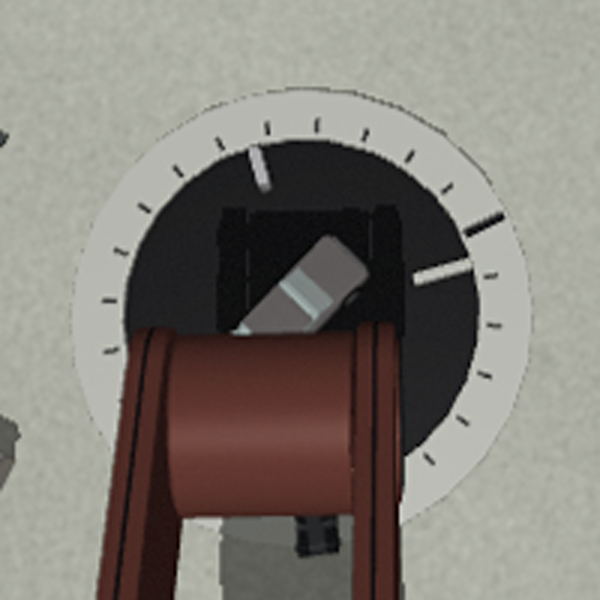

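```bash
cat >> m.py <<'E'
def ang(d,A=(532.5,104)):
    g=cv2.cvtColor(d['img'],cv2.COLOR_RGB2GRAY).astype(np.float32)
    C=-d['R'].T@d['t']; A=np.array(A); out=[]
    def pol(z,r0,r1,sgn,t0=-95,t1=-40):
        th=np.radians(np.arange(t0,t1,.1)); r=np.arange(r0,r1,1.)
        T,Rr=np.meshgrid(th,r); X=np.stack([A[0]+Rr*np.cos(T),A[1]+Rr*np.sin(T),0*T+z],-1)
        c=X@d['R'].T+d['t']; u=d['fx']*c[...,0]/c[...,2]+d['cx']; v=d['fy']*c[...,1]/c[...,2]+d['cy']
        p=sgn*cv2.remap(g,u.astype(np.float32),v.astype(np.float32),cv2.INTER_LINEAR).mean(0)
        w=p-np.median(p); k=w.argmax(); s=slice(max(k-40,0),k+41); ww=np.clip(w[s]-.3*w[k],0,None)
        return np.degrees((th[s]*ww).sum()/ww.sum()),w[k]
    i=pol(28,88,114,1); t=pol(22,136,148,-1)
    print('index',i,'target',t,'remaining',t[0]-i[0])
E
python3 - <<'E'
from m import *
d=get_image('top')
for A in ((532.5,104),(532.5,106),(530.5,104)): ang(d,A)
E
```

```text
index (np.float64(-74.36219809531406), np.float32(157.09422)) target (np.float64(-64.21117553831922), np.float32(161.40358)) remaining 10.151022556994832
index (np.float64(-74.6755767384513), np.float32(157.0113)) target (np.float64(-64.58521169418312), np.float32(160.5375)) remaining 10.090365044268182
index (np.float64(-73.27000163754073), np.float32(157.03506)) target (np.float64(-63.49204751303521), np.float32(161.52913)) remaining 9.77795412450552
```

About 10.1° remains, so I'll push 9° more slowly and measure again.

Call:
apply_moves(commands=[0, 0, -2, -0.00346, 6e-05, 0, 0, 0, 0, -2, -0.00346, 6e-05, 0, 0, 0, 0, -2, -0.00346, 6e-05, 0, 0, 0, 0, -2, -0.00346, 6e-05, 0, 0, 0, 0, -1, -0.00173, 2e-05, 0, 0, 0, 0, 0, 0, 0, 0, 0, 0, 0, 0, 0, 0, 0, 0])

```text
clock: 10.05
tool_pos: [437.0, 75.5, 37.3]
orientation: [[-0.292, 0.956, -0.0], [0.956, 0.292, -0.0], [-0.0, -0.0, -1.0]]
contact_force: [-0.9, 0.4, -0.2]
gripper_width: -0.1
```

```bash
python3 - <<'E'
from m import *
d=look('top',4)
for A in ((532.5,104),(530.5,104)): ang(d,A)
E
```

```text
top [437.   75.5  37.3] yaw 107.0 F [-1.3  0.6 -0.6] 10.1
index [([581.5, -1.7, 28.8], 0.57)]
target [([584.1, 0.4, 25.6], 0.64)]
tab_a [([618.0, 146.6, 46.6], 0.81), ([664.1, -357.9, -1.0], 0.26)]
platter [([532.6, 108.0, 16.4], 0.87), ([646.1, 354.1, 2.0], 0.29)]
index (np.float64(-65.61149549572986), np.float32(136.04774)) target (np.float64(-64.20893686511444), np.float32(161.10432)) remaining 1.4025586306154167
index (np.float64(-64.59910945352529), np.float32(133.44939)) target (np.float64(-63.489677852911996), np.float32(161.14746)) remaining 1.1094316006132914
```

Call:
apply_moves(commands=[0, 0, -0.6, -0.0011, 0, 0, 0, 0, 0, -0.6, -0.0011, 0, 0, 0, 0, 0, 0, 0, 0, 0, 0, 0, 0, 0, 0, 0, 0, 0])

```text
clock: 10.8
tool_pos: [437.8, 73.3, 37.3]
orientation: [[-0.312, 0.95, 0.0], [0.95, 0.312, -0.0], [-0.0, -0.0, -1.0]]
contact_force: [-1.4, 0.6, -0.1]
gripper_width: 0.3
```

Call:
apply_moves(commands=[0, 0, 0, 0.004, 0, 0, 0, 0, 0, 0, 0.006, 0, 0, 0, 0, 0, 0, 0, 0, -0.02, 0, 0, 0, 0, 0, 0, -0.03, 0, 0, 0, 0, 0, 0, -0.04, 0, 0, 0, 0, 0, 0, -0.05, 0, 0, 0, 0, 0, -0.04, -0.04, 0, 0, 0, 0, 0, -0.05, 0, 0, 0, 0, 0, 0, -0.05, 0, 0, 0, 0, 0, 0, 0, 0, 0])

```text
clock: 12.05
tool_pos: [300.3, 38.9, 217.8]
orientation: [[-0.311, 0.95, 0.004], [0.95, 0.311, -0.001], [-0.002, 0.004, -1.0]]
contact_force: [-0.0, 0.2, -0.6]
gripper_width: -0.0
```

```bash
python3 - <<'E'
from m import *
for c in ('top','wrist'):
    d=look(c,5)
    for A in ((532.5,104),(530.5,104)): ang(d,A)
for n in ('spare_car','bottle','watch_carton','tower','car'): print(n,[np.round(r['xyz']).tolist() for r in tip_of('top',n)] if get_image('top') else 0)
d=cv2.imread('pics/top5.png')[150:350,170:370];cv2.imwrite('pics/top5c.png',cv2.resize(d,None,fx=3,fy=3,interpolation=cv2.INTER_CUBIC))
E
```

```text
top [301.6  39.1 218. ] yaw 108.1 F [0.4 0.1 0.4] 12.1
index [([580.6, -0.1, 28.5], 0.7), ([531.8, 105.9, -3.1], 0.46)]
target [([587.1, -0.6, 28.0], 0.81)]
tab_a [([618.2, 146.7, 51.8], 0.88), ([443.5, 58.1, 52.0], 0.87), ([584.7, 3.0, 27.2], 0.73)]
platter [([530.9, 103.5, 13.4], 0.81)]
index (np.float64(-64.25430201343976), np.float32(154.75717)) target (np.float64(-64.20768597917584), np.float32(159.72148)) remaining 0.046616034263919914
index (np.float64(-63.23482191976997), np.float32(154.96649)) target (np.float64(-63.48891881865781), np.float32(159.87105)) remaining -0.2540968988878376
wrist [302.1  39.4 217.1] yaw 108.2 F [ 0.1 -0.2 -1. ] 12.35
index [([585.7, -2.3, 24.8], 0.97), ([535.0, 104.3, 12.9], 0.36)]
target [([585.7, -2.2, 28.0], 0.68)]
tab_a [([441.4, 54.0, 54.4], 0.81)]
platter [([532.0, 103.2, 12.4], 0.73)]
index (np.float64(-64.06678344370982), np.float32(199.70465)) target (np.float64(-64.1462811678353), np.float32(199.79268)) remaining -0.07949772412547418
index (np.float64(-63.05546607471546), np.float32(199.84842)) target (np.float64(-63.422941120541786), np.float32(200.2459)) remaining -0.36747504582632473
spare_car [[424.0, -385.0, 3.0], [530.0, 103.0, 2.0]]
bottle [[659.0, -360.0, -2.0]]
watch_carton [[410.0, 360.0, 3.0]]
tower [[643.0, 352.0, 4.0]]
car [[628.0, -194.0, 6.0], [532.0, 107.0, 27.0]]
```

View pics/top5c.png

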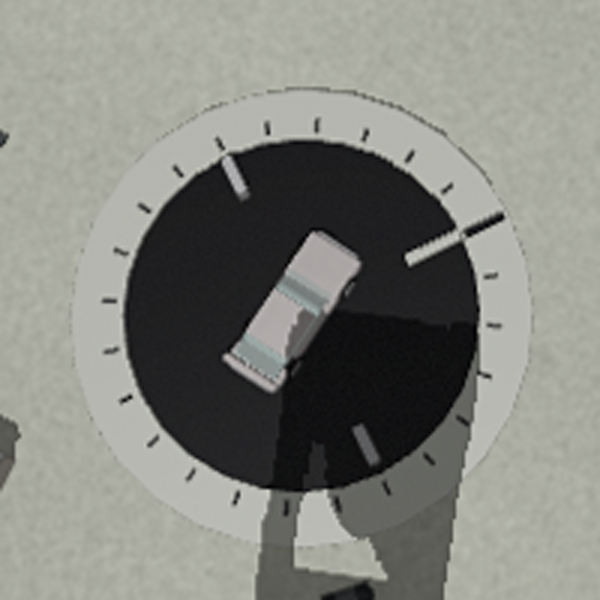

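View pics/wrist5.png

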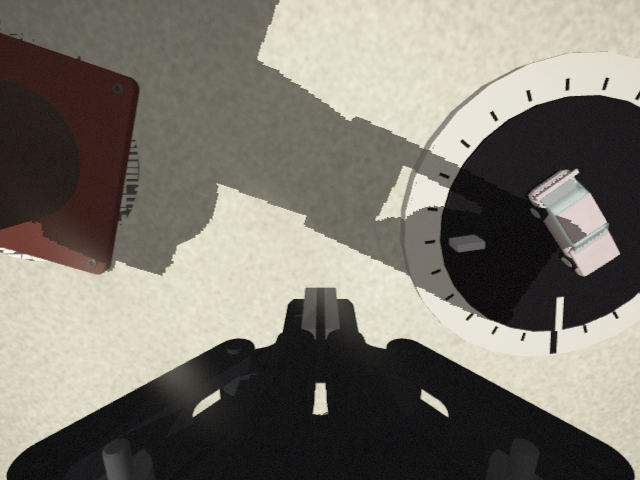

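Both pictures show the index line running straight into the long scale line: meeting at (462,235) in the top crop and about (557,330) in the wrist view. The car is upright in the middle and the gripper is clear.

```bash
python3 -c "
from workcell import *
print(finish_job())"
```

```text
the job is handed in; nothing more can be done
None
```

The index line now lines up with the long scale line, and I handed the job in. No verdict is reported. I turned the platter about 75° counter-clockwise by pushing tab_b with the shut fingers, then backed off and lifted clear.

**Alignment:** the last top and wrist pictures put the remaining angle between +0.05° and −0.37°, depending on the axis position I assumed. That is well inside the 2° limit.

**Network readings:** the wrist view put index and target within about 3 mm of each other. The top view put them about 6.5 mm apart, which is over the 4 mm limit. That gap lies within the networks' own error of about 4 mm per point, and both pictures show the lines meeting, so I went by the line measurement.

**Contact:** forces stayed around 2 N at each reading, in line with the push the platter needs. The car stands upright near the middle of the platter and the gripper never went close to it.

**Other things:** the spare car, carton and tower read within 2–3 mm of where they started. The bottle read about 6 mm off, but the arm stayed well away from it, so I take that as network noise.

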